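Pull the filter of the sanding box and hold it up to the lamp

TASK

Check the filter of the downdraft sanding box: first push the blast gate on its duct fully shut, then swing the box's cover flap up past upright so that it stays open, and draw the filter cassette straight up out of its slot by its pull rib. Finish holding the cassette in the gripper, upright and still, its broad face square to the lit panel of the work lamp, about ten centimetres in front of the panel and centred on it. Do not let go of it at the end, leave the flap open and the gate shut, do not touch the lamp, and leave the jars, bottle and hand tools where they are.

Things in the scene. Friction and masses are not known exactly. Their poses are not given: they have to be found in the camera images.
- sanding_box: Grey downdraft sanding box, fixed, 240 (its x) x 420 (y) x 140 mm high; origin under its centre. Perforated steel deck on the -y part, filter well under the aluminium flap at the +y end (clear opening x -78..78, y 75..196 mm). From the +y end a 66 mm steel duct, axis 70 mm up, runs through the blast gate at y 285 mm, then bends off to +x as a pipe at y 370. Yaw varies by about 0.2 rad.
- gate (a joint): Slide of the blast gate blade, in m: 0 = fully open, 0.070 = fully shut against its stop. The blade moves along the sanding box's +x to shut. Friction about 3 N; it stays where it is left. It starts open or partly open (0 to 0.02).
- gate_grip (a point): Grip point of the blast gate's handle: black upright post 14 x 14 mm, from 34 to 126 mm above the bench, on the robot-side end of the thin upright aluminium blade (3 mm thick, 80 tall, lying along the box's x). The point is on the post's axis, 20 mm below its top. Shut, the post still stands 28 mm clear of the gate body (90 wide along x, 18 thick, top 120 mm up).
- flap (a joint): Hinge angle of the cover flap, in rad: 0 = shut (flat on the box), 1.57 = upright, 1.92 = its stop. Stiff friction hinge, about 0.2 N m: the flap stays wherever it is left. Starts shut.
- flap_handle (a point): Middle of the flap's round steel bar handle: 10 mm thick, 100 mm long along the sanding box's x, on two end posts, its axis 35 mm above the flap's top face. It lies 118 mm from the hinge line, 16 mm from the flap's free (-y) edge, and moves with the flap. About 180 mm above the bench when shut.
- flap_hinge (a point): Middle of the hinge line, parallel to the sanding box's x axis, at box y 203 mm, 140 mm above the bench. The flap (174 mm along x, 134 long, 4 thick, 0.2 kg) extends from it to the box's -y and swings up and over towards the box's +y. The bar's axis is 118 mm from the hinge along the flap and 39 mm off it square to the flap.
- filter: Filter cassette, black frame with white pleats: 24 thick (its x) x 150 (y) x 78 mm tall, with a pull rib on top 12 thick x 70 long x 36 tall (114 mm overall). 0.2-0.4 kg. Origin: centre of underside. Starts hidden under the flap, upright on the box floor (8 mm up) in a slot at box y 125 mm, its x axis along the box's y; the guides give 2-3 mm of play and end 83 mm above the bench.
- filter_grip (a point): Grip point on the pull rib, on the cassette's axis, 100 mm above its underside (14 mm below the rib's top).
- filter_mid (a point): Middle of the cassette's pleated panel, 39 mm above its underside, 61 mm below filter_grip.
- lamp: Work lamp with an upright LED panel (170 mm wide, 110 mm tall, 26 mm thick) on a post and round foot of 124 mm diameter, fixed to the bench. The lit face looks along the lamp's -x axis; its y is level along the panel, z up. Origin: on the bench, 20 mm behind the lit face. The lamp's direction varies by 0.7 rad.
- lamp_face (a point): Centre of the lamp's lit face, 225 mm above the bench.
- jar_big: White jar of paint, 92 mm diameter, 85 mm tall, behind the sanding box or left of its duct; leave it alone. Origin: underside.
- jar_mid: White jar of paint, 76 mm diameter, 70 mm tall, behind the sanding box or left of its duct; leave it alone. Origin: underside.
- jar_small: White jar of paint, 62 mm diameter, 55 mm tall, behind the sanding box or left of its duct; leave it alone. Origin: underside.
- spray: White bottle, 56 mm diameter, 160 mm tall, beyond the lamp; leave it alone. Origin: underside.
- brush: Dusting brush, 180 mm long, lying on the sanding deck along its robot-side edge; leave it alone. Origin: underside.
- sand_block: Cork sanding block, 65 x 110 x 32 mm, lying on the sanding deck; leave it alone. Origin: underside.
- scraper: Scraper with a wooden handle, 185 mm long, lying in front of the lamp; leave it alone. Origin: underside.

How it is judged (in metres and radians):
On the way, in this order (a step that is already met when the one before it is completed fails the run):
1. the blast gate is pushed fully shut (within 4 mm of its stop) (value of joint gate above 0.066 m), for 0.2 s.
2. the flap is swung up to upright or beyond (value of joint flap above 1.5 rad), for 0.2 s.
3. the cassette is drawn up out of its slot in the gripper (z of filter in the frame of sanding_box above 0.12 m and contact force between the fingers and filter above 1 N), for 0.2 s.
At the end, for the whole second after the job is handed in: The gripper holds the cassette still, upright (0.2 rad), touching nothing else, its middle 60-160 mm in front of the lit face, within 40 mm of its centre sideways and in height, square to it within 0.26 rad; gate within 4 mm of shut, flap at 1.45 rad or more (value of joint gate above 0.066 m and value of joint flap above 1.45 rad and contact force between the fingers and filter above 1 N and contact force between filter and sanding_box below 0.2 N and contact force between filter and lamp below 0.2 N and height (world z) of filter above 0.12 m and x of filter_mid in the frame of lamp_face between -0.16 and -0.06 m and y of filter_mid in the frame of lamp_face between -0.04 and 0.04 m and z of filter_mid in the frame of lamp_face between -0.04 and 0.04 m and angle between the x axis of filter and the x axis of lamp, either way round below 0.26 rad and angle between filter's own z axis and vertical below 0.2 rad and linear speed of filter below 0.03 m/s); the arm keeps its last pose, push and grip.
It fails at once if a jar, the bottle or a hand tool is shifted by more than 25 mm (distance of any of jar_big, jar_mid, jar_small, spray, brush, sand_block, scraper from where it was at the start of the episode above 0.025 m).
It fails at once if the lamp is touched by the robot or the cassette (over 1 N) (contact force between any of the arm, the fingers, filter and lamp above 1 N).
It also fails if it takes over 64 s, if anything falls off the work surface, if the arm or the gripper's body presses on something with over 40 N, if the wrist force passes 120 N, or if a joint passes its speed limit or range.

ROBOT

A 6-joint arm with a two-finger parallel gripper is mounted at the origin on the work surface. World frame = base frame: x ahead of the robot, y to its left, z up, the work surface at z = 0. Lengths are in m, angles in degrees, forces in N, time in s.
With the tool pointing down it reaches from about 0.35 to 0.975 m from the base axis. Payload 7.1 kg.
Tool frame: the origin (TCP) lies at the very end of the fingers, on their centre line; the grasp point (between the pads) lies hold_point_z behind it (hold_point_z is the distance from the TCP to the grasp point, in m); z points along the fingers, y is the direction in which the jaws open and shut (so a half turn about z gives the same grasp; the last joint's range is limited). The gripper opens to 88 mm and grips with 3 to 60 N. Pads are 20 mm wide; open, the fingers measure 115 mm over their backs; the gripper's body (75 mm by 178 mm) begins 61 mm behind the grasp point.
Start: joints at [-72.823, 24.242, 93.386, -0, 62.372, -1.089], TCP at [0.196, -0.593, 0.223] pointing down, gripper open.
Joint ranges: [-172.04, 172.04], [-51.8, 120.97], [4.93, 147.93], [-75.15, 255.16], [6.16, 154.13], [-145.62, 145.62]. Speed limits (degrees/s): [136.94, 136.94, 172.46, 180, 180, 180].

INTERFACE

Orientations are given as [roll, pitch, yaw] about the fixed x, y, z axes, in that order (R = Rz(yaw) Ry(pitch) Rx(roll)).
In Python, from workcell import * gives the robot as it stands.
- The arm moves only by the tool send_rows, never from a script. Its arguments are lists of equal length, an entry for each row: "delta_pos": the shift along the tool's x, y, z in mm, a list of three; "spin": the turn about the tool's z in degrees. In form: {"delta_pos": [[tx, ty, tz], ...], "spin": [spin, ...]}. A call has exactly 10 rows; each row shifts and turns the commanded pose from where the row before left it, along the tool's axes as they then stand; what a row does not reach is not made up. A row lasts 1/12 s, in which the tool goes at most 41.7 mm and 7.16 degrees, less where a joint would pass 70% of its speed; a pose out of reach is approached as far as the arm can. A call with a gripper value outside its range is refused whole. "jaw" is the closure in counts, from 0 (fully open) to 255 (shut), set as the call begins (left out, the last holds). The fingers move at their own pace and stop on an object; "newtons" is the grip in N (left out, the last holds). Time passes only in rows, so rows that do not move let the fingers close, or fill a call up. It gives the time, the measured TCP pose, the force and the opening at its end, in the units of the state.
- get_state(): the state, without advancing time (a new reading comes with each control period).
- grab_frame(name): name is "scene" or "top" or "wrist"; returns the picture (480x640x3 uint8, red, green, blue); there is no depth.
- get_calibration(name): a dict with "fx", "fy", "cx", "cy" (pixels), "k1" (the pictures are not rectified: a ray, as slopes to the right and down, at radius r is drawn at 1 + k1 r^2 times it, then the intrinsics apply), "T" (4x4, takes a point from camera to world coordinates). Camera axes: x right, y up, looking along -z (the intrinsics and any distortion apply to the point x, -y, -z); pixel columns grow to the right and rows downward; lengths in m; the calibration is good to about 2 mm. A picture is of the moment at which its call begins: read the wrist's pose just before it. get_calibration takes no time and is no camera call; for the wrist camera it gives the pose at the moment of the call.
- job_done(): hands the job in, once; it reports no verdict.
Trained networks look in the newest picture that a camera, given by its name, has taken for a name from the list of things; names that differ only in an ending like _2 or _b are one class to them, and where a whole thing is asked for, a point or a joint stands for the part that bears it (a point fixed in the world has none). Each returns a list of dicts, best first, with "conf" (0 to 1); they miss things now and then, are a little off and sometimes report something else, mostly with a low value. They report only what shows in the picture. A call takes as long as a camera call.
- find_in(camera, name): "uv" ([column, row] in pixels, amid what is visible of it).
- tip_of(camera, name): "uv" ([column, row] in pixels: a listed point, or the origin of a listed thing).
The state is a dict: "time": time; "joints": joint angles; "dq": joint speeds; "joint_efforts": joint torques, N m; "tcp_pos": TCP position; "ee_rot": TCP orientation; "ft_force": force on the tool from outside, world axes, zero at the start; "moment": the same for the moment, N m; "opening": finger opening in m.
Only numpy, scipy, OpenCV 4.12 (cv2) and the standard library are available. Lean on these libraries where they do the work, as an engineer would, in place of code of your own. Each camera call takes 0.05 s, during which the arm holds its last target.

## Working session

There is one attempt and no reset: what is moved stays moved. The work goes in short steps, Python scripts to look and compute and a tool call to move; the robot and the scene stay as the last step left them, time stands still between calls to the robot, and variables do not carry over. Pictures are saved under pics/ and viewed, and the job is handed in when it is done.

Besides the shell and the picture viewer there is one more tool, called as name(argument=value, ...) on one line, values as JSON. send_rows: Moves the arm, as the interface text tells. Its arguments: {"type":"object","properties":{"delta_pos":{"type":"array"},"spin":{"type":"array"},"jaw":{"type":"number"},"newtons":{"type":"number"}},"required":["delta_pos","spin"]}

```bash
mkdir -p pics; ls
python3 - <<'E'
from workcell import *
import cv2
print(get_state())
for n in ["scene","top","wrist"]:
    f=grab_frame(n); cv2.imwrite(f"pics/{n}0.png",f[:,:,::-1]); c=get_calibration(n); print(n,c)
    for t in (["gate_grip","flap_handle","flap_hinge","lamp_face","lamp","sanding_box"]):
        print(t,tip_of(n,t)[:2])
print(get_state()['time'])
E
```

```text
pics
{'time': 0.0, 'joints': array([-7.28240125e+01,  2.42841730e+01,  9.34337334e+01,  1.59409774e-03,
        6.23715805e+01, -1.08983468e+00]), 'dq': array([-0.00048423,  0.00074067,  0.0003608 ,  0.03748698,  0.06018488,
        0.06006841]), 'joint_efforts': array([-1.00412690e-03, -5.44634414e+01, -2.73669183e+01,  6.43165922e-02,
        2.28799466e-02, -1.04350677e-04]), 'tcp_pos': array([ 0.19573968, -0.59294935,  0.22188874]), 'ee_rot': array([-1.79910556e+02, -3.11296216e-03,  1.82650794e+01]), 'ft_force': array([0.27514411, 0.1760426 , 0.04125392]), 'moment': array([ 0.05387048,  0.03714055, -0.01616012]), 'opening': 0.08771838450184175}
scene {'fx': 610.5383892357711, 'fy': 610.5383892357711, 'cx': 318.8858925766803, 'cy': 244.89549101533484, 'k1': -0.16982200719065052, 'T': array([[ 0.04106729, -0.76583452,  0.64172499,  1.43633858],
       [ 0.99899703,  0.04294247, -0.01268344,  0.0284046 ],
       [-0.01784384,  0.64160224,  0.76682995,  1.17548472],
       [ 0.        ,  0.        ,  0.        ,  1.        ]])}
gate_grip [{'uv': [430.8, 197.1], 'conf': 0.74}, {'uv':
[... 864 characters left out ...]
{'uv': [293.9, 234.4], 'conf': 0.36}]
lamp [{'uv': [508.6, 251.1], 'conf': 0.64}]
sanding_box [{'uv': [510.7, 251.7], 'conf': 0.63}]
wrist {'fx': 372.37194307074844, 'fy': 372.37194307074844, 'cx': 318.05667505486593, 'cy': 242.9433875434494, 'k1': -0.06275549554114672, 'T': array([[ 3.13785149e-01,  9.09512577e-01,  2.72627499e-01,
         2.71095315e-01],
       [-9.49493553e-01,  3.00854610e-01,  8.91543382e-02,
        -5.69125201e-01],
       [-9.34248214e-04, -2.86833360e-01,  9.57980037e-01,
         3.85264027e-01],
       [ 0.00000000e+00,  0.00000000e+00,  0.00000000e+00,
         1.00000000e+00]])}
gate_grip []
flap_handle []
flap_hinge []
lamp_face []
lamp []
sanding_box []
1.05
```

View pics/scene0.png

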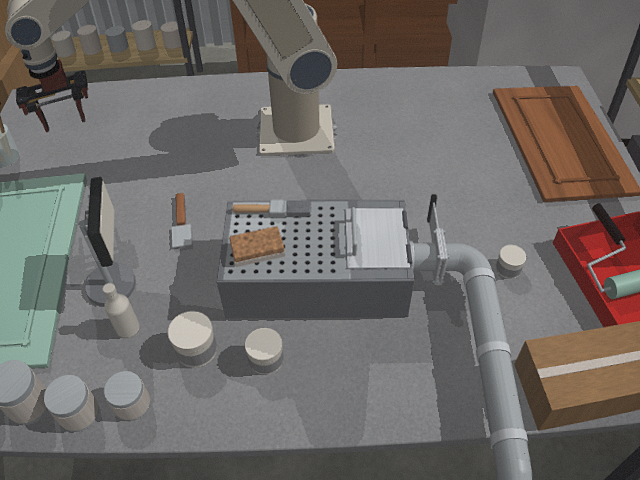

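View pics/top0.png

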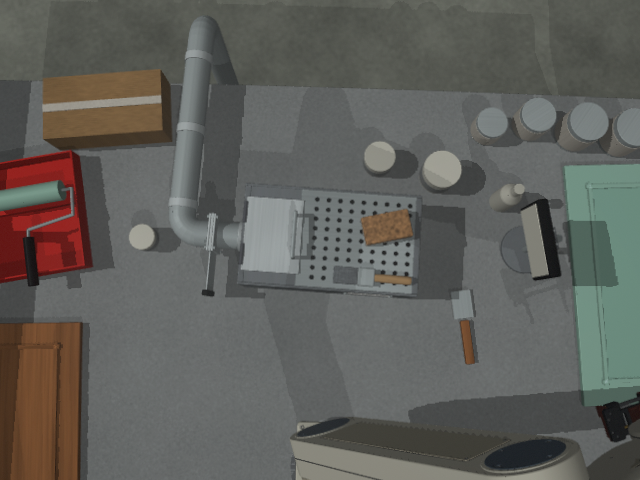

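View pics/wrist0.png

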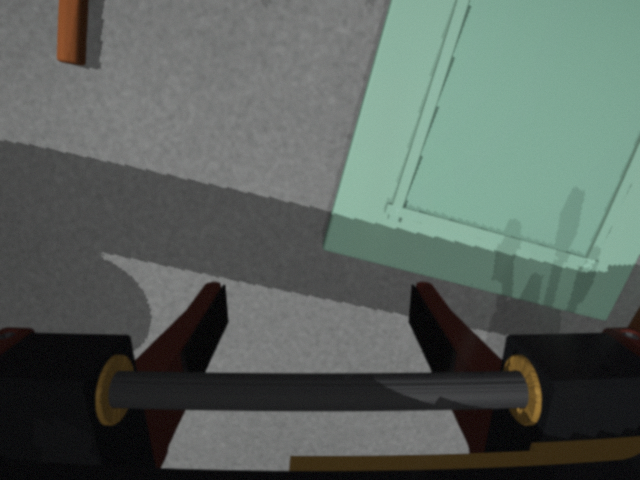

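Run:
```python
import cv2
a=cv2.imread('pics/top0.png');b=cv2.imread('pics/scene0.png')
cv2.imwrite('pics/z1.png',cv2.resize(a[170:320,185:435],None,fx=3.2,fy=3.2,interpolation=cv2.INTER_CUBIC))
cv2.imwrite('pics/z2.png',cv2.resize(a[170:300,480:600],None,fx=4.6,fy=4.6,interpolation=cv2.INTER_CUBIC))
cv2.imwrite('pics/z3.png',cv2.resize(b[185:330,205:455],None,fx=3.2,fy=3.2,interpolation=cv2.INTER_CUBIC))
cv2.imwrite('pics/z4.png',cv2.resize(b[165:315,60:210],None,fx=4,fy=4,interpolation=cv2.INTER_CUBIC))
```

```text
(no output)
```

View pics/z1.png

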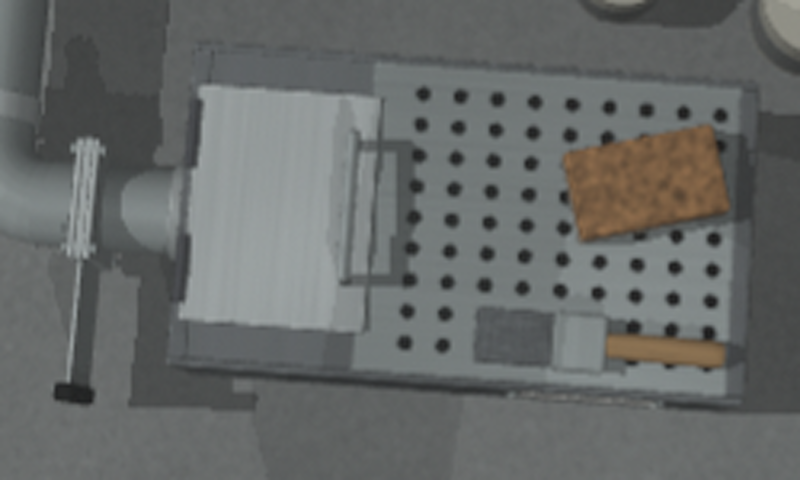

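View pics/z2.png

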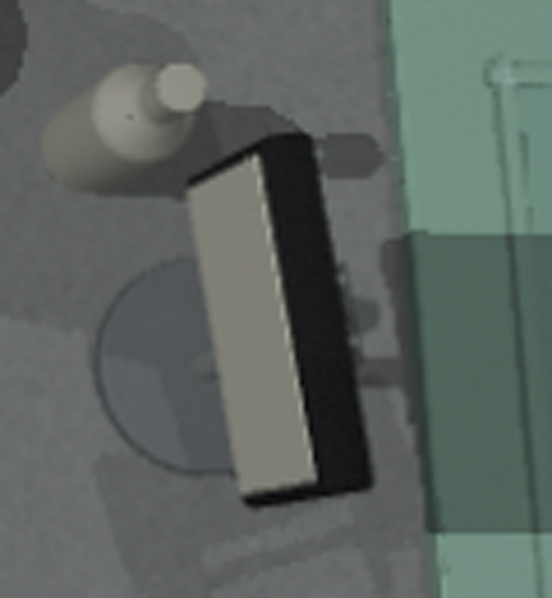

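View pics/z3.png

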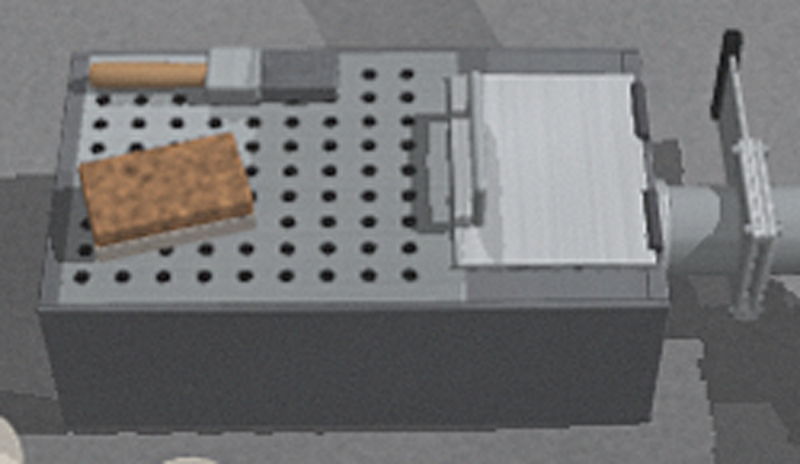

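View pics/z4.png

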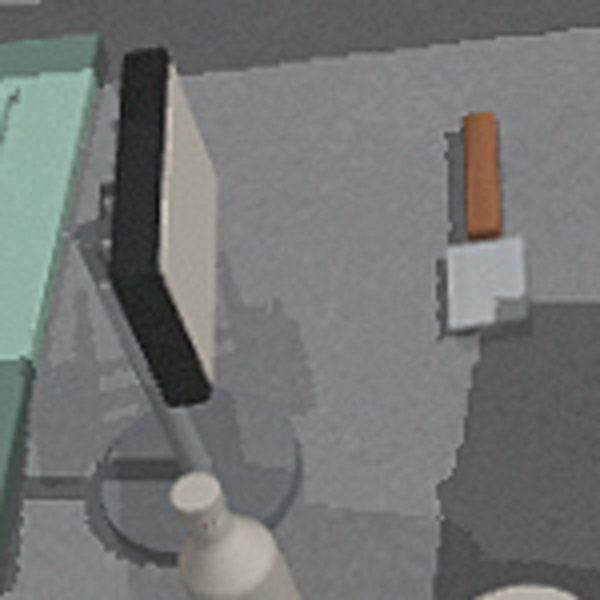

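```bash
cat > h.py <<'E'
import numpy as np, cv2
from scipy.optimize import least_squares
def proj(c,P):
    P=np.atleast_2d(P); T=np.asarray(c['T']); q=(P-T[:3,3])@T[:3,:3]
    s=q[:,:2]/-q[:,2:]; s=s*[1,-1]; r2=(s**2).sum(1,keepdims=True); s=s*(1+c['k1']*r2)
    return s*[c['fx'],c['fy']]+[c['cx'],c['cy']]
def Rz(a): return np.array([[np.cos(a),-np.sin(a),0],[np.sin(a),np.cos(a),0],[0,0,1]])
E
python3 - <<'E'
from h import *
from workcell import get_calibration
C={n:get_calibration(n) for n in("scene","top")}
z1=lambda u,v:(185+u/3.2,170+v/3.2); z3=lambda u,v:(205+u/3.2,185+v/3.2)
z2=lambda u,v:(480+u/4.6,170+v/4.6); z4=lambda u,v:(60+u/4,165+v/4)
box=[("top",z1(198,45),(120,210,140)),("top",z1(755,88),(120,-210,140)),("top",z1(168,360),(-120,210,140)),
("scene",z3(40,305),(120,-210,140)),("scene",z3(668,303),(120,210,140)),("scene",z3(638,50),(-120,210,140)),("scene",z3(72,52),(-120,-210,140)),
("scene",z3(65,432),(120,-210,0)),("scene",z3(650,425),(120,210,0)),
("scene",(352.9,225.6),(0,85,179)),("scene",(405.1,233.4),(0,203,140)),("top",(293.3,232.5),(0,85,179)),("top",(244.5,233.9),(0,203,140)),
("scene",(430.8,197.1),'g'),("top",(204.8,290.2),'g')]
def f(p):
    r=[]
    for n,uv,P in box:
        if P=='g':P=(-150+p[3]*1000,285,106)
        r.append(proj(C[n],Rz(p[2])@(np.array(P)/1000)+[p[0],p[1],0])[0]-uv)
    return np.ravel(r)
s=least_squares(f,[.55,.1,0,0.01],loss='soft_l1',f_scale=1.5,x_scale=[.1,.1,.1,.01]);print(s.x,np.degrees(s.x[2]));print(f(s.x).reshape(-1,2).round(1).tolist())
p=s.x
for P in [(-150+p[3]*1000,285,106),(-80,285,106),(0,85,179),(0,203,140),(0,125,108)]:
    print(P,(Rz(p[2])@(np.array(P)/1000)+[p[0],p[1],0]).round(4))
lam=[("top",z2(258,150),(85,55)),("top",z2(188,184),(85,-55)),("top",z2(317,488),(-85,55)),("top",z2(245,503),(-85,-55)),
("scene",z4(172,65),(-85,55)),("scene",z4(217,180),(-85,-55)),("scene",z4(160,272),(85,55)),("scene",z4(212,392),(85,-55)),("top",(535,237.3),(0,0)),("scene",(110.2,220.8),(0,0))]
def g(p):
    return np.ravel([proj(C[n],Rz(p[2])@[0,a/1000,b/1000]+[p[0],p[1],.225])[0]-uv for n,uv,(a,b) in lam])
s=least_squares(g,[.55,-.3,-1.4],loss='soft_l1',f_scale=1.5);q=s.x
print(q,np.degrees(q[2]));print(g(q).reshape(-1,2).round(1).tolist())
m=Rz(q[2])@[-.10,0,0]+[q[0],q[1],.225];print('mid target',m)
E
```

```text
[ 0.54868677  0.03844849 -0.04374947  0.00643023] -2.5066600483954504
[[-0.7, -1.3], [2.2, -1.9], [-0.5, 1.5], [-1.3, 1.4], [0.6, 0.3], [0.1, -2.2], [-0.2, -0.9], [-0.1, -2.2], [-0.1, -1.4], [0.9, 0.2], [1.0, 3.6], [0.8, 1.8], [0.1, -0.9], [2.2, 4.0], [1.8, 2.2]]
(np.float64(-143.5697666292214), 285, 106) [0.4177 0.3295 0.106 ]
(-80, 285, 106) [0.4812 0.3267 0.106 ]
(0, 85, 179) [0.5524 0.1234 0.179 ]
(0, 203, 140) [0.5576 0.2413 0.14  ]
(0, 125, 108) [0.5542 0.1633 0.108 ]
[ 0.54723864 -0.40964498 -1.41006577] -80.79081755603134
[[0.4, -4.2], [-1.6, -2.2], [1.7, 1.0], [-1.3, 1.0], [-0.9, -5.3], [1.0, 0.2], [-0.7, 0.0], [1.0, 3.7], [-0.8, 3.5], [-2.4, -0.0]]
mid target [ 0.5312347  -0.31093392  0.225     ]
```

```bash
cat >> h.py <<'E'
def plan(wps, start=None, yaw=None, step=38.):
    """wps: list of (x,y,z,yaw,nrows)"""
    from workcell import get_state
    if start is None:
        s=get_state(); start=s['tcp_pos']; yaw=s['ee_rot'][2]
    p=np.array(start,float)*1000; rows=[];sp=[]
    for x,y,z,yw,n in wps:
        t=np.array([x,y,z])*1000.
        for k in range(n):
            d=(t-p)/(n-k); dy=(yw-yaw)/(n-k)
            a=np.radians(yaw); 
            L=np.array([d[0]*np.cos(a)+d[1]*np.sin(a), d[0]*np.sin(a)-d[1]*np.cos(a), -d[2]]).round()
            s_=round(-dy)
            if np.linalg.norm(L)>41.7: print('TOO LONG',L)
            rows.append([int(v) for v in L]); sp.append(int(s_))
            p+=[L[0]*np.cos(a)+L[1]*np.sin(a), L[0]*np.sin(a)-L[1]*np.cos(a), -L[2]]; yaw-=s_
    for i in range(0,len(rows),10):
        print(rows[i:i+10],sp[i:i+10],len(rows[i:i+10]))
    print('end',p.round(1),round(yaw,2))
E
python3 - <<'E'
from h import *
import workcell; print([k for k in dir(workcell) if not k.startswith('_')])
plan([(.36,-.25,.25,-2.7,10),(.38,.10,.25,-2.7,10),(.38,.327,.23,-2.7,10)])
E
```

```text
['PlanningError', 'find_in', 'get_calibration', 'get_state', 'grab_frame', 'hold_point_z', 'job_done', 'tip_of']
[[26, -27, -3], [25, -28, -3], [24, -29, -3], [23, -30, -3], [22, -31, -3], [21, -32, -2], [20, -33, -3], [19, -33, -2], [19, -34, -3], [17, -34, -2]] [2, 2, 2, 2, 2, 2, 2, 2, 2, 3] 10
[[0, -35, 0], [0, -35, 0], [0, -35, 0], [0, -35, 0], [1, -35, 0], [0, -35, 0], [1, -35, 0], [0, -35, 0], [1, -35, 0], [0, -36, 0]] [0, 0, 0, 0, 0, 0, 0, 0, 0, 0] 10
[[-1, -23, 2], [-1, -23, 2], [-1, -23, 2], [-1, -23, 2], [-1, -22, 2], [-1, -23, 2], [-1, -22, 2], [-1, -23, 2], [-1, -22, 2], [-2, -23, 2]] [0, 0, 0, 0, 0, 0, 0, 0, 0, 0] 10
end [379.7 327.3 229.7] -2.74
```

send_rows(delta_pos=[[26,-27,-3],[25,-28,-3],[24,-29,-3],[23,-30,-3],[22,-31,-3],[21,-32,-2],[20,-33,-3],[19,-33,-2],[19,-34,-3],[17,-34,-2]], spin=[2,2,2,2,2,2,2,2,2,3])

```text
time: 1.88
tcp_pos: [0.3606, -0.2487, 0.2502]
ee_rot: [180.0, -0.0, -2.9]
ft_force: [1.4, 0.2, 0.2]
opening: 0.0873
```

send_rows(delta_pos=[[0,-35,0],[0,-35,0],[0,-35,0],[0,-35,0],[1,-35,0],[0,-35,0],[1,-35,0],[0,-35,0],[1,-35,0],[0,-36,0]], spin=[0,0,0,0,0,0,0,0,0,0])

```text
time: 2.72
tcp_pos: [0.3797, 0.1018, 0.2501]
ee_rot: [-180.0, -0.1, -2.7]
ft_force: [1.3, -0.5, -0.6]
opening: 0.0879
```

send_rows(delta_pos=[[-1,-23,2],[-1,-23,2],[-1,-23,2],[-1,-23,2],[-1,-22,2],[-1,-23,2],[-1,-22,2],[-1,-23,2],[-1,-22,2],[-2,-23,2]], spin=[0,0,0,0,0,0,0,0,0,0])

```text
time: 3.55
tcp_pos: [0.3796, 0.3285, 0.2297]
ee_rot: [-180.0, -0.0, -2.7]
ft_force: [0.7, 0.2, 0.5]
opening: 0.0878
```

Run:
```python
from workcell import *
from h import *
s=get_state();print(s['time'],s['tcp_pos'],s['ee_rot'],s['ft_force'],hold_point_z)
c=get_calibration("wrist");f=grab_frame("wrist").copy()
print(tip_of("wrist","gate_grip"),tip_of("wrist","flap_handle"),tip_of("wrist","flap_hinge"))
p=[0.5487,0.0384,-.04375]
for P in [(-144,285,106),(-144,285,126),(-80,285,126),(0,85,179),(0,203,140)]:
    u=proj(c,Rz(p[2])@(np.array(P)/1000)+[p[0],p[1],0])[0];print(P,u)
    cv2.circle(f,tuple(int(v) for v in u),4,(255,0,0),1)
cv2.imwrite("pics/w1.png",f[:,:,::-1])
```

```text
3.55 [0.3796016  0.32851066 0.2296969 ] [-1.79990910e+02 -1.46279607e-02 -2.72801206e+00] [0.70217422 0.16446167 0.46645428] 0.0187
[{'uv': [310.3, 189.1], 'conf': 0.77}] [] []
(-144, 285, 106) [314.43259985 187.89532501]
(-144, 285, 126) [314.14054342 191.92720183]
(-80, 285, 126) [313.55449167  97.70323487]
(0, 85, 179) [682.08738879 -53.22600946]
(0, 203, 140) [449.35599452 -42.12948061]
```

View pics/w1.png

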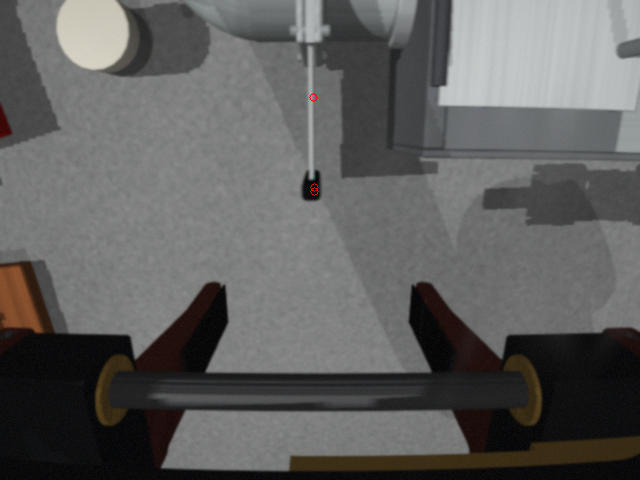

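Run:
```python
from h import *
plan([(.417,.3305,.18,-2.5,3),(.417,.3305,.088,-2.5,7)])
```

```text
[[12, -2, 16], [13, -1, 17], [12, -2, 16], [0, 0, 13], [0, 0, 13], [0, 0, 13], [0, 0, 13], [0, 0, 13], [0, 0, 14], [0, 0, 13]] [0, 0, 0, 0, 0, 0, 0, 0, 0, 0] 10
end [416.5 330.6  88.5] -2.66
```

send_rows(delta_pos=[[12,-2,16],[13,-1,17],[12,-2,16],[0,0,13],[0,0,13],[0,0,13],[0,0,13],[0,0,13],[0,0,14],[0,0,13]], spin=[0,0,0,0,0,0,0,0,0,0])

```text
time: 4.58
tcp_pos: [0.4169, 0.3293, 0.0883]
ee_rot: [180.0, 0.0, -2.8]
ft_force: [-0.7, 0.5, -0.1]
opening: 0.0877
```

send_rows(delta_pos=[[0,0,0],[0,0,0],[0,0,0],[0,0,0],[0,0,0],[0,0,0],[0,0,0],[0,0,0],[0,0,0],[0,0,0]], spin=[0,0,0,0,0,0,0,0,0,0], jaw=255, newtons=20)

```text
time: 5.42
tcp_pos: [0.4168, 0.3306, 0.0887]
ee_rot: [-180.0, -0.0, -2.7]
ft_force: [-0.3, -0.3, -0.5]
opening: 0.0248
```

send_rows(delta_pos=[[5,0,0],[7,0,0],[7,0,0],[7,0,0],[7,0,0],[7,0,0],[7,0,0],[5,0,0],[4,0,0],[2,0,0]], spin=[0,0,0,0,0,0,0,0,0,0])

```text
time: 6.25
tcp_pos: [0.4754, 0.3286, 0.0886]
ee_rot: [-179.9, 0.0, -2.8]
ft_force: [-3.3, 5.6, -0.3]
opening: 0.014
```

send_rows(delta_pos=[[1,0,0],[1,0,0],[1,0,0],[1,0,0],[1,0,0],[1,0,0],[1,0,0],[1,0,0],[0,0,0],[0,0,0]], spin=[0,0,0,0,0,0,0,0,0,0])

```text
time: 7.08
tcp_pos: [0.4831, 0.3283, 0.0886]
ee_rot: [-179.9, 0.0, -2.7]
ft_force: [-2.2, 5.3, -1.8]
opening: 0.0142
```

send_rows(delta_pos=[[1,0,0],[1,0,0],[1,0,0],[1,0,0],[1,0,0],[1,0,0],[1,0,0],[0,0,0],[0,0,0],[0,0,0]], spin=[0,0,0,0,0,0,0,0,0,0])

```text
time: 7.92
tcp_pos: [0.4886, 0.328, 0.0886]
ee_rot: [-180.0, 0.2, -2.8]
ft_force: [-8.0, 7.2, 2.4]
opening: 0.0139
```

Run:
```python
from workcell import *
from h import *
for n in ["top","wrist"]:
    cv2.imwrite(f"pics/{n}2.png",grab_frame(n)[:,:,::-1])
```

```text
(no output)
```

View pics/wrist2.png

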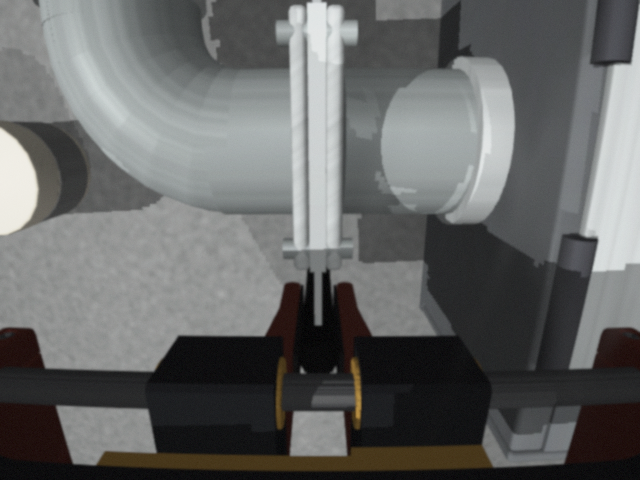

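send_rows(delta_pos=[[1,0,0],[1,0,0],[1,0,0],[1,0,0],[0,0,0],[0,0,0],[0,0,0],[0,0,0],[0,0,0],[0,0,0]], spin=[0,0,0,0,0,0,0,0,0,0])

```text
time: 8.85
tcp_pos: [0.4895, 0.3279, 0.0883]
ee_rot: [180.0, 0.5, -2.8]
ft_force: [-19.6, 10.2, 9.2]
opening: 0.0142
```

Run:
```python
from h import *
plan([(.486,.328,.25,-2.5,6),(.500,.125,.25,-2.5,8)],start=[.4895,.328,.088],yaw=-2.8)
```

```text
[[-1, 0, -27], [0, 0, -27], [-1, 0, -27], [0, 0, -27], [-1, 0, -27], [0, 0, -27], [3, 25, 0], [3, 25, 0], [3, 25, 0], [3, 25, 0]] [0, 0, 0, 0, 0, 0, 0, 0, 0, 0] 10
[[3, 26, 0], [3, 25, 0], [3, 26, 0], [2, 25, 0]] [0, 0, 0, 0] 4
end [499.6 125.3 250. ] -2.8
```

send_rows(delta_pos=[[-4,0,0],[-3,0,0],[0,0,0],[0,0,0],[0,0,0],[0,0,-20],[0,0,-35],[0,0,-35],[0,0,-35],[0,0,-35]], spin=[0,0,0,0,0,0,0,0,0,0], jaw=0)

```text
time: 9.68
tcp_pos: [0.487, 0.3268, 0.2503]
ee_rot: [180.0, -0.0, -2.8]
ft_force: [-0.2, 0.8, 0.2]
opening: 0.0769
```

send_rows(delta_pos=[[1,20,0],[1,20,0],[1,20,0],[1,20,0],[1,20,0],[1,20,0],[1,20,0],[1,20,0],[1,20,0],[1,20,0]], spin=[0,0,0,0,0,0,0,0,0,0])

```text
time: 10.52
tcp_pos: [0.4874, 0.1257, 0.2488]
ee_rot: [180.0, -0.0, -2.8]
ft_force: [0.4, -0.3, 0.1]
opening: 0.0879
```

Run:
```python
from workcell import *
from h import *
s=get_state();print(s['time'],s['tcp_pos'],s['ee_rot'][2])
c=get_calibration("wrist");f=grab_frame("wrist").copy()
cv2.imwrite("pics/w3raw.png",f[:,:,::-1])
print(tip_of("wrist","gate_grip"),tip_of("wrist","flap_handle"),tip_of("wrist","flap_hinge"))
p=[0.5487,0.0384,-.04375]
for P in [(-80,285,106),(-80,285,126),(-50,85,179),(50,85,179),(0,85,179),(0,203,140)]:
    u=proj(c,Rz(p[2])@(np.array(P)/1000)+[p[0],p[1],0])[0];print(P,u)
    cv2.circle(f,tuple(int(v) for v in u),4,(255,0,0),1)
cv2.imwrite("pics/w3.png",f[:,:,::-1])
ct=get_calibration("top");f=grab_frame("top");cv2.imwrite("pics/top3.png",f[:,:,::-1])
print(tip_of("top","gate_grip"),proj(ct,Rz(p[2])@[-.08,.285,.126]+[p[0],p[1],0]))
b=f[170:320,185:435];cv2.imwrite("pics/z5.png",cv2.resize(b[:,:,::-1],None,fx=3.2,fy=3.2))
```

```text
10.5167 [0.48742316 0.12573636 0.24881716] -2.7564365919181193
[{'uv': [87.7, 248.0], 'conf': 0.96}] [{'uv': [313.4, 153.2], 'conf': 0.84}] [{'uv': [150.2, 151.4], 'conf': 0.93}]
(-80, 285, 106) [ 90.51819146 246.64544766]
(-80, 285, 126) [ 76.81978316 253.76878015]
(-50, 85, 179) [317.04628354 234.82348127]
(50, 85, 179) [316.23609541  68.25972709]
(0, 85, 179) [316.65933805 155.93028828]
(0, 203, 140) [153.39511187 154.35918577]
[{'uv': [206.3, 264.0], 'conf': 0.57}] [[207.6210622  264.98901056]]
```

View pics/w3.png

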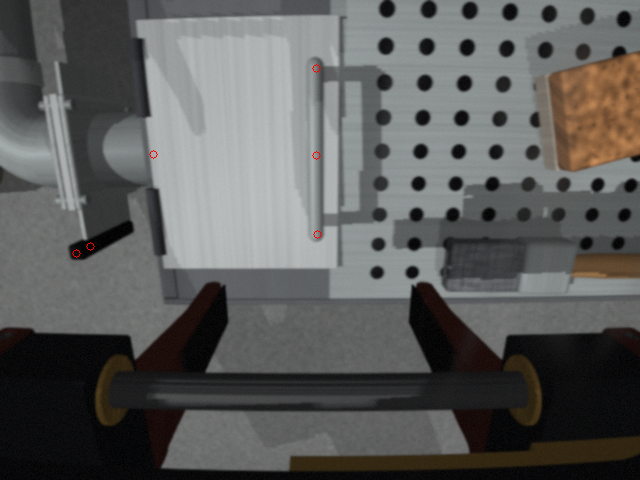

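View pics/z5.png

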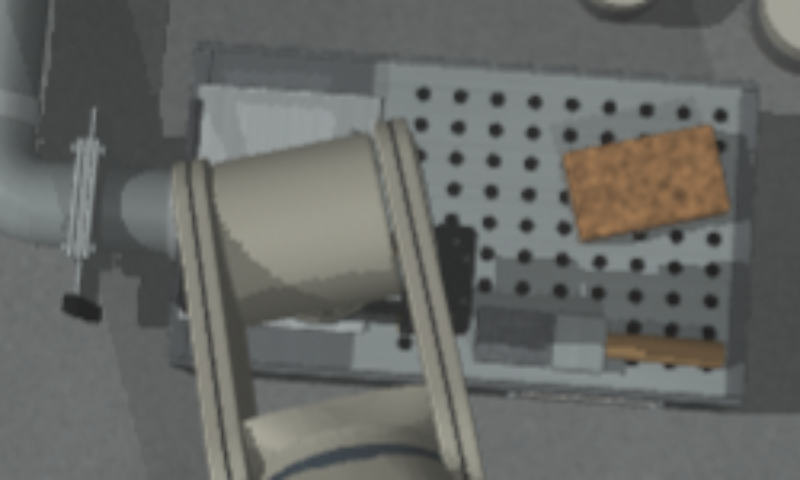

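Run:
```python
from h import *
plan([(.44,.328,.21,-2.5,7),(.44,.328,.09,-2.5,4),(.472,.3265,.09,-2.5,9)])
```

```text
[[-8, -28, 6], [-8, -28, 5], [-8, -28, 6], [-8, -28, 5], [-8, -29, 6], [-8, -28, 5], [-9, -29, 6], [0, 0, 30], [0, 0, 30], [0, 0, 30]] [0, 0, 0, 0, 0, 0, 0, 0, 0, 0] 10
[[0, 0, 30], [4, 0, 0], [4, 0, 0], [3, 0, 0], [4, 0, 0], [3, 0, 0], [4, 0, 0], [3, 0, 0], [4, 0, 0], [3, 0, 0]] [0, 0, 0, 0, 0, 0, 0, 0, 0, 0] 10
end [471.9 326.6  89.8] -2.73
```

send_rows(delta_pos=[[-8,-28,6],[-8,-28,5],[-8,-28,6],[-8,-28,5],[-8,-29,6],[-8,-28,5],[-9,-29,6],[0,0,30],[0,0,30],[0,0,30]], spin=[0,0,0,0,0,0,0,0,0,0], jaw=255)

```text
time: 11.65
tcp_pos: [0.4393, 0.3296, 0.1189]
ee_rot: [-179.9, -0.1, -2.6]
ft_force: [-0.5, -0.1, 0.1]
opening: 0.0246
```

send_rows(delta_pos=[[0,0,30],[4,0,0],[4,0,0],[3,0,0],[4,0,0],[3,0,0],[3,0,0],[2,0,0],[2,0,0],[1,0,0]], spin=[0,0,0,0,0,0,0,0,0,0])

```text
time: 12.48
tcp_pos: [0.4638, 0.3262, 0.0902]
ee_rot: [180.0, 0.2, -2.8]
ft_force: [-13.2, 3.0, 9.2]
opening: 0.0004
```

send_rows(delta_pos=[[1,0,0],[1,0,0],[1,0,0],[1,0,0],[1,0,0],[0,0,0],[0,0,0],[0,0,0],[0,0,0],[0,0,0]], spin=[0,0,0,0,0,0,0,0,0,0])

```text
time: 13.32
tcp_pos: [0.4638, 0.326, 0.0902]
ee_rot: [179.9, 0.7, -2.8]
ft_force: [-30.3, 7.4, 21.5]
opening: 0.0005
```

Run:
```python
from h import *
plan([(.44,.328,.10,-2.5,2),(.44,.328,.21,-2.5,4),(.552,.125,.23,-2.5,9),(.552,.125,.162,-2.5,5)],start=[.471,.327,.09],yaw=-2.7)
```

```text
[[-16, 0, -5], [-15, 0, -5], [0, 0, -28], [0, 0, -27], [0, 0, -28], [0, 0, -27], [13, 22, -2], [14, 22, -2], [13, 22, -2], [14, 22, -2]] [0, 0, 0, 0, 0, 0, 0, 0, 0, 0] 10
[[13, 22, -2], [14, 22, -2], [13, 22, -3], [14, 22, -2], [13, 22, -3], [0, 0, 14], [0, 0, 14], [0, 0, 13], [0, 0, 14], [0, 0, 13]] [0, 0, 0, 0, 0, 0, 0, 0, 0, 0] 10
end [551.6 125.  162. ] -2.7
```

send_rows(delta_pos=[[-16,0,-5],[-15,0,-5],[0,0,-28],[0,0,-27],[0,0,-28],[0,0,-27],[13,22,-2],[14,22,-2],[13,22,-2],[14,22,-2]], spin=[0,0,0,0,0,0,0,0,0,0])

```text
time: 14.15
tcp_pos: [0.4896, 0.2361, 0.2185]
ee_rot: [-180.0, -0.1, -2.7]
ft_force: [-0.4, 0.8, 0.4]
opening: 0.0004
```

send_rows(delta_pos=[[13,22,-2],[14,22,-2],[13,22,-3],[14,22,-2],[13,22,-3],[0,0,0],[0,0,0],[0,0,0],[0,0,0],[0,0,0]], spin=[0,0,0,0,0,0,0,0,0,0], jaw=0)

```text
time: 14.98
tcp_pos: [0.5505, 0.1249, 0.2296]
ee_rot: [-180.0, 0.0, -2.7]
ft_force: [0.4, -0.8, -0.4]
opening: 0.0638
```

Run:
```python
from workcell import *
from h import *
s=get_state();print(s['time'],s['tcp_pos'],s['ee_rot'][2],s['opening'])
c=get_calibration("wrist");f=grab_frame("wrist").copy()
cv2.imwrite("pics/w4.png",f[:,:,::-1])
```

```text
14.9833 [0.55048457 0.12485627 0.22958791] -2.661728237483749 0.06382600862787625
```

View pics/w4.png

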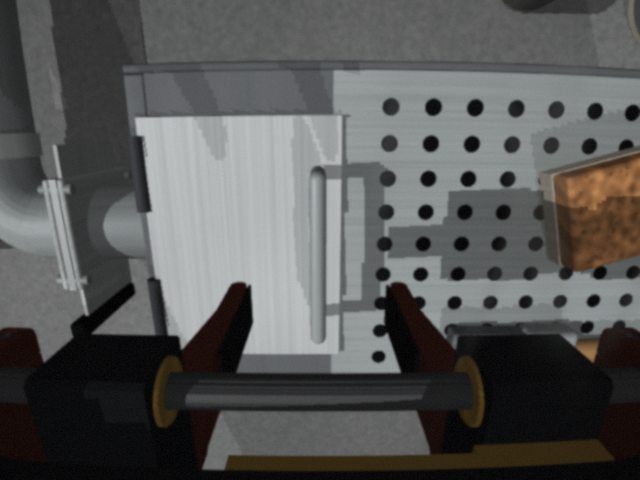

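send_rows(delta_pos=[[0,0,0],[0,0,14],[0,0,14],[0,0,14],[0,0,14],[0,0,12],[0,0,0],[0,0,0],[0,0,0],[0,0,0]], spin=[0,0,0,0,0,0,0,0,0,0])

```text
time: 15.87
tcp_pos: [0.5518, 0.1241, 0.1626]
ee_rot: [-180.0, -0.1, -2.7]
ft_force: [0.5, 1.0, 0.4]
opening: 0.0876
```

send_rows(delta_pos=[[0,0,0],[0,0,0],[0,0,0],[0,0,0],[0,0,0],[0,0,0],[0,0,0],[0,0,0],[0,0,0],[0,0,0]], spin=[0,0,0,0,0,0,0,0,0,0], jaw=255, newtons=15)

```text
time: 16.7
tcp_pos: [0.5511, 0.1239, 0.1617]
ee_rot: [-180.0, 0.0, -2.7]
ft_force: [0.4, -0.2, 0.4]
opening: 0.0245
```

Run:
```python
from workcell import *
from h import *
# arc from current tcp; hinge-relative
s=get_state();print(s['tcp_pos'],s['opening'],s['ft_force'])
pp=np.array([0,0]);rows=[]
def b(t): return np.array([-118*np.cos(t)+39*np.sin(t),118*np.sin(t)+39*np.cos(t)])
N=30; T=1.80
acc=b(0).copy()
for i in range(1,N+1):
    t=T*i/N; d=(b(t)-acc).round(); acc+=d; rows.append([0,int(-d[0]),int(-d[1])])
for i in range(0,N,10): print(rows[i:i+10])
```

```text
[0.55114648 0.12392285 0.16165161] 0.02450935515369074 [ 0.44467377 -0.19642405  0.38029482]
[[0, -3, -7], [0, -3, -7], [0, -3, -6], [0, -4, -7], [0, -4, -6], [0, -4, -6], [0, -5, -6], [0, -5, -5], [0, -6, -5], [0, -6, -5]]
[[0, -6, -4], [0, -6, -4], [0, -7, -4], [0, -6, -3], [0, -7, -3], [0, -7, -2], [0, -7, -2], [0, -8, -1], [0, -7, -2], [0, -8, 0]]
[[0, -7, 0], [0, -7, 0], [0, -8, 1], [0, -7, 1], [0, -8, 2], [0, -7, 2], [0, -7, 2], [0, -7, 3], [0, -6, 3], [0, -7, 4]]
```

send_rows(delta_pos=[[0,0,0],[0,0,0],[0,0,0],[0,0,0],[0,-3,-7],[0,-3,-7],[0,-3,-6],[0,-4,-7],[0,-4,-6],[0,-4,-6]], spin=[0,0,0,0,0,0,0,0,0,0])

```text
time: 17.53
tcp_pos: [0.5521, 0.1454, 0.2013]
ee_rot: [-180.0, -0.0, -2.7]
ft_force: [2.4, 3.7, -7.9]
opening: 0.0094
```

send_rows(delta_pos=[[0,-5,-6],[0,-5,-5],[0,-6,-5],[0,-6,-5],[0,-6,-4],[0,-6,-4],[0,-7,-4],[0,-6,-3],[0,-7,-3],[0,-7,-2]], spin=[0,0,0,0,0,0,0,0,0,0])

```text
time: 18.37
tcp_pos: [0.5554, 0.2052, 0.2438]
ee_rot: [179.9, -0.1, -2.7]
ft_force: [-2.4, -4.5, 6.9]
opening: 0.0089
```

send_rows(delta_pos=[[0,-7,-2],[0,-8,-1],[0,-7,-2],[0,-8,0],[0,-7,0],[0,-7,0],[0,-8,1],[0,-7,1],[0,-8,2],[0,-7,2]], spin=[0,0,0,0,0,0,0,0,0,0])

```text
time: 19.2
tcp_pos: [0.5588, 0.2807, 0.2414]
ee_rot: [-180.0, -0.0, -2.7]
ft_force: [-0.4, -1.4, 3.9]
opening: 0.0095
```

send_rows(delta_pos=[[0,-7,2],[0,-7,3],[0,-6,3],[0,-7,4],[0,0,0],[0,0,0],[0,0,0],[0,0,0],[0,0,0],[0,0,0]], spin=[0,0,0,0,0,0,0,0,0,0])

```text
time: 20.03
tcp_pos: [0.5598, 0.3066, 0.2287]
ee_rot: [-180.0, 0.0, -2.7]
ft_force: [1.5, 2.1, -1.0]
opening: 0.0092
```

Run:
```python
from workcell import *
from h import *
for n in ["scene","wrist"]:
    cv2.imwrite(f"pics/{n}5.png",grab_frame(n)[:,:,::-1])
```

```text
(no output)
```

View pics/scene5.png

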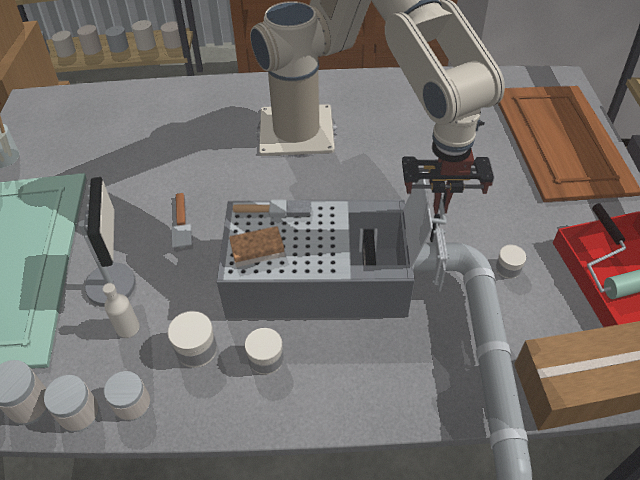

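View pics/wrist5.png

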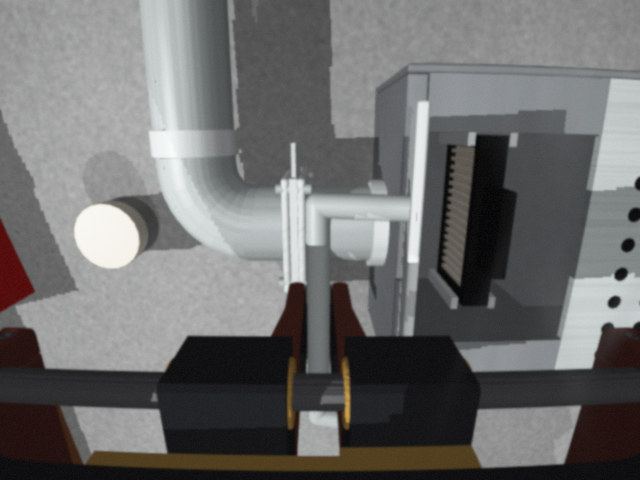

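send_rows(delta_pos=[[0,-3,2],[0,-3,2],[0,-3,2],[0,-3,2],[0,-1,1],[0,0,0],[0,0,0],[0,0,0],[0,0,0],[0,0,0]], spin=[0,0,0,0,0,0,0,0,0,0])

```text
time: 20.97
tcp_pos: [0.5605, 0.3199, 0.2195]
ee_rot: [-180.0, 0.0, -2.7]
ft_force: [1.0, 1.0, -1.6]
opening: 0.0093
```

send_rows(delta_pos=[[0,0,0],[0,0,0],[0,0,0],[0,0,0],[0,0,0],[0,0,0],[0,0,0],[0,0,0],[0,0,0],[0,0,0]], spin=[0,0,0,0,0,0,0,0,0,0], jaw=203)

```text
time: 21.8
tcp_pos: [0.5605, 0.3197, 0.2197]
ee_rot: [-180.0, 0.0, -2.7]
ft_force: [0.4, 0.5, 1.2]
opening: 0.0178
```

Run:
```python
from h import *
plan([(.5605,.3197,.30,-2.7,4),(.535,.165,.30,-2.7,6)])
```

```text
[[0, 0, -20], [0, 0, -20], [0, 0, -20], [0, 0, -20], [-3, 26, 0], [-3, 26, 0], [-3, 26, 0], [-3, 26, 0], [-3, 26, 0], [-3, 26, 0]] [0, 0, 0, 0, 0, 0, 0, 0, 0, 0] 10
end [535.1 164.8 299.7] -2.74
```

send_rows(delta_pos=[[0,0,-20],[0,0,-20],[0,0,-20],[0,0,-20],[-3,26,0],[-3,26,0],[-3,26,0],[-3,26,0],[-3,26,0],[-3,26,0]], spin=[0,0,0,0,0,0,0,0,0,0])

```text
time: 22.63
tcp_pos: [0.5347, 0.1636, 0.2998]
ee_rot: [-180.0, -0.0, -2.7]
ft_force: [0.5, -0.5, -0.4]
opening: 0.0176
```

send_rows(delta_pos=[[0,0,0],[0,0,5],[0,0,10],[0,0,10],[0,0,10],[0,0,10],[0,0,0],[0,0,0],[0,0,0],[0,0,0]], spin=[0,0,0,0,0,0,0,0,0,0], jaw=110)

```text
time: 23.47
tcp_pos: [0.5355, 0.165, 0.2551]
ee_rot: [-180.0, -0.0, -2.7]
ft_force: [-0.5, -0.2, -0.5]
opening: 0.0497
```

Run:
```python
from workcell import *
from h import *
s=get_state();print(s['time'],s['tcp_pos'],s['ee_rot'][2],s['opening'])
c=get_calibration("wrist");f=grab_frame("wrist").copy()
print(tip_of("wrist","filter_grip"),tip_of("wrist","filter"),find_in("wrist","filter"))
p=[0.5487,0.0384,-.04375]
for P in [(0,125,108),(-35,131,122),(-35,119,122),(35,131,122),(35,119,122),(120,210,140),(120,-10,140),(-78,196,140),(78,75,140)]:
    u=proj(c,Rz(p[2])@(np.array(P)/1000)+[p[0],p[1],0])[0];print(P,u.round(1))
    cv2.circle(f,tuple(int(v) for v in u),3,(255,0,0),1)
cv2.imwrite("pics/w6.png",f[:,:,::-1])
```

```text
23.4667 [0.53545573 0.16497658 0.25510209] -2.7250850640989666 0.04974372133634976
[{'uv': [316.6, 201.6], 'conf': 0.6}] [{'uv': [317.5, 185.0], 'conf': 0.64}] [{'uv': [316.3, 195.2], 'conf': 0.86}, {'uv': [607.4, 181.9], 'conf': 0.4}]
(0, 125, 108) [319.  206.2]
(-35, 131, 122) [311.9 250.8]
(-35, 119, 122) [326.3 250.8]
(35, 131, 122) [311.2 165.7]
(35, 119, 122) [326.5 165.6]
(120, 210, 140) [194.8  44.2]
(120, -10, 140) [513.   45.3]
(-78, 196, 140) [233.3 307.3]
(78, 75, 140) [389.3 106.5]
```

View pics/w6.png

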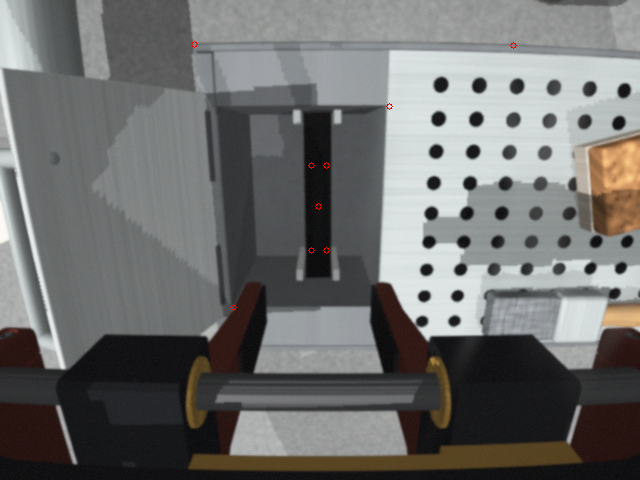

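Run:
```python
from h import *
plan([(.556,.1645,.19,-2.5,4),(.556,.1645,.095,-2.5,6)])
```

```text
[[5, 0, 16], [5, 0, 16], [5, 0, 17], [6, -1, 16], [0, 0, 16], [0, 0, 16], [0, 0, 16], [0, 0, 16], [0, 0, 16], [0, 0, 15]] [0, 0, 0, 0, 0, 0, 0, 0, 0, 0] 10
end [556.3 164.8  95.1] -2.74
```

send_rows(delta_pos=[[5,0,16],[5,0,16],[5,0,17],[6,0,16],[0,0,16],[0,0,16],[0,0,16],[0,0,16],[0,0,16],[0,0,15]], spin=[0,0,0,0,0,0,0,0,0,0])

```text
time: 24.5
tcp_pos: [0.5562, 0.1637, 0.0941]
ee_rot: [-180.0, -0.0, -2.7]
ft_force: [-0.3, 0.5, 0.2]
opening: 0.0501
```

send_rows(delta_pos=[[0,0,0],[0,0,0],[0,0,0],[0,0,0],[0,0,0],[0,0,0],[0,0,0],[0,0,0],[0,0,0],[0,0,0]], spin=[0,0,0,0,0,0,0,0,0,0], jaw=255, newtons=30)

```text
time: 25.33
tcp_pos: [0.5565, 0.1639, 0.0954]
ee_rot: [-180.0, -0.1, -2.7]
ft_force: [-1.3, -0.7, 5.7]
opening: 0.0115
```

send_rows(delta_pos=[[0,0,-2],[0,0,-4],[0,0,-6],[0,0,-8],[0,0,-8],[0,0,-8],[0,0,-8],[0,0,-8],[0,0,-8],[0,0,-8]], spin=[0,0,0,0,0,0,0,0,0,0])

```text
time: 26.17
tcp_pos: [0.5561, 0.1638, 0.1637]
ee_rot: [-180.0, -0.0, -2.7]
ft_force: [0.2, -0.1, -3.2]
opening: 0.0117
```

send_rows(delta_pos=[[0,0,-10],[0,0,-12],[0,0,-12],[0,0,-12],[0,0,-12],[0,0,-12],[0,0,-12],[0,0,-12],[0,0,-10],[0,0,-6]], spin=[0,0,0,0,0,0,0,0,0,0])

```text
time: 27.0
tcp_pos: [0.5565, 0.1639, 0.2744]
ee_rot: [-180.0, -0.1, -2.7]
ft_force: [0.0, -0.3, -2.9]
opening: 0.0117
```

Run:
```python
from workcell import *
from h import *
s=get_state();print(s['time'],s['tcp_pos'],s['ee_rot'],s['ft_force'],s['moment'],s['opening'])
for n in ["scene","wrist"]:
    cv2.imwrite(f"pics/{n}7.png",grab_frame(n)[:,:,::-1])
```

```text
27.0 [0.55654015 0.16388495 0.27444811] [-1.79968922e+02 -9.45260915e-02 -2.73500730e+00] [ 0.00518252 -0.27027906 -2.87723591] [-0.00321419  0.01009306  0.00585272] 0.011712598502001077
```

View pics/scene7.png

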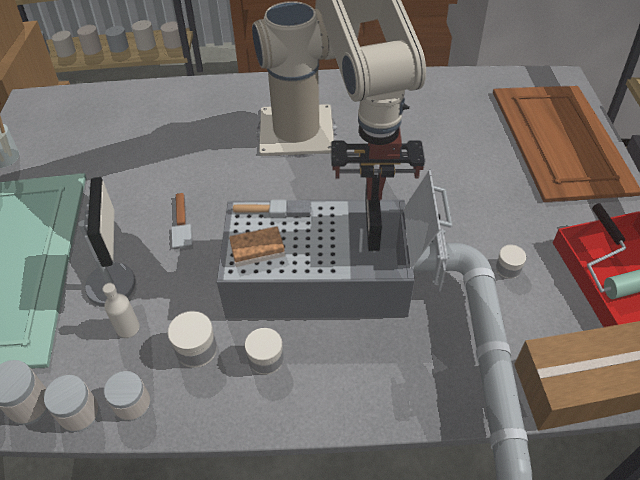

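View pics/wrist7.png

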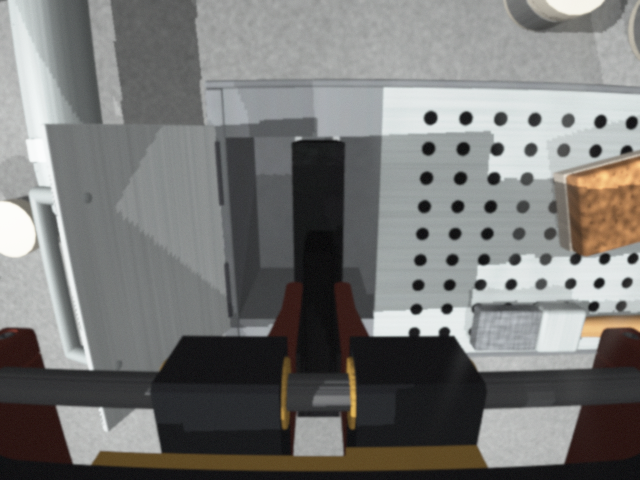

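Run:
```python
from h import *
plan([(.554,.10,.295,-2.7,4),(.54,-.12,.295,3,10),(.53,-.30,.275,9.2,12),(.53,-.301,.274,9.2,4)])
```

```text
[[0, 16, -5], [0, 16, -5], [0, 16, -5], [0, 16, -6], [0, 22, 0], [-1, 22, 0], [-1, 22, 0], [-1, 22, 0], [-1, 22, 0], [-2, 22, 0]] [0, 0, 0, 0, -1, -1, 0, -1, 0, -1] 10
[[-2, 22, 0], [-2, 22, 0], [-2, 22, 0], [-2, 22, 0], [-2, 15, 2], [-2, 15, 2], [-2, 15, 2], [-2, 15, 2], [-2, 15, 2], [-2, 15, 1]] [0, -1, 0, -1, 0, -1, 0, -1, 0, -1] 10
[[-2, 15, 2], [-3, 15, 1], [-3, 14, 2], [-3, 15, 1], [-3, 14, 2], [-2, 15, 1], [0, 0, 0], [0, 0, 0], [0, 0, 1], [0, 1, 0]] [0, -1, 0, -1, 0, -1, 0, 0, 0, 0] 10
end [ 530.4 -301.1  274. ] 9.27
```

send_rows(delta_pos=[[0,16,-5],[0,16,-5],[0,16,-5],[0,16,-6],[0,22,0],[-1,22,0],[-1,22,0],[-1,22,0],[-1,22,0],[-2,22,0]], spin=[0,0,0,0,-1,-1,0,-1,0,-1])

```text
time: 27.93
tcp_pos: [0.5444, -0.0331, 0.2929]
ee_rot: [-180.0, 0.1, 1.3]
ft_force: [0.6, -0.9, -3.5]
opening: 0.0119
```

send_rows(delta_pos=[[-2,22,0],[-2,22,0],[-2,22,0],[-2,22,0],[-2,15,2],[-2,15,2],[-2,15,2],[-2,15,2],[-2,15,2],[-2,15,1]], spin=[0,-1,0,-1,0,-1,0,-1,0,-1])

```text
time: 28.77
tcp_pos: [0.5337, -0.2114, 0.2815]
ee_rot: [-179.9, 0.1, 6.3]
ft_force: [0.2, 0.6, -3.9]
opening: 0.0121
```

send_rows(delta_pos=[[-2,15,2],[-3,15,1],[-3,14,2],[-3,15,1],[-3,14,2],[-2,15,1],[0,0,0],[0,0,0],[0,0,1],[0,1,0]], spin=[0,-1,0,-1,0,-1,0,0,0,0])

```text
time: 29.6
tcp_pos: [0.5296, -0.3005, 0.2724]
ee_rot: [-180.0, 0.0, 9.3]
ft_force: [0.1, 0.2, -3.2]
opening: 0.0118
```

Run:
```python
from workcell import *
from h import *
s=get_state();print(s['time'],s['tcp_pos'],s['ee_rot'],s['ft_force'],s['moment'],s['opening'],s['dq'])
for n in ["scene","top","wrist"]:
    f=grab_frame(n).copy(); c=get_calibration(n)
    for t in ["filter_mid","lamp_face","filter_grip"]: print(n,t,tip_of(n,t)[:1])
    q=[.54724,-.40964,-1.41007]
    for P in [(0,0,0),(0,85,55),(0,-85,55),(0,85,-55),(0,-85,-55)]:
        u=proj(c,Rz(q[2])@(np.array(P)/1000)+[q[0],q[1],.225])[0]; cv2.circle(f,tuple(int(v) for v in u),3,(255,0,0),1)
    t=s['tcp_pos']; a=np.radians(s['ee_rot'][2])
    for P in [(0,0,.0),(.075,.012,-.087),(-.075,.012,-.087),(.075,-.012,-.087),(-.075,-.012,-.087),(.075,.012,-.009),(-.075,.012,-.009),(0,0,-.048)]:
        u=proj(c,Rz(a)@np.array(P)+t)[0]; cv2.circle(f,tuple(int(v) for v in np.clip(u,-999,999)),2,(0,255,0),1)
        if P==(0,0,-.048): print('mid pred',u)
    cv2.imwrite(f"pics/{n}8.png",f[:,:,::-1])
```

```text
29.6 [ 0.52964632 -0.30045481  0.27240729] [-1.79960610e+02  1.96833899e-02  9.26910999e+00] [ 0.14969661  0.16546498 -3.17104539] [0.04793157 0.02101585 0.01045463] 0.011767768886154096 [-0.75296294  0.45149344 -1.16922501 -0.1686185   0.43354883 -1.25599342]
scene filter_mid [{'uv': [158.7, 211.0], 'conf': 0.82}]
scene lamp_face [{'uv': [109.5, 215.9], 'conf': 0.95}]
scene filter_grip [{'uv': [152.8, 190.9], 'conf': 0.72}]
mid pred [158.0027316  212.58879953]
top filter_mid [{'uv': [486.4, 249.5], 'conf': 0.95}]
top lamp_face [{'uv': [532.7, 239.7], 'conf': 0.81}]
top filter_grip [{'uv': [489.9, 247.1], 'conf': 0.91}]
mid pred [485.39246797 247.27826652]
wrist filter_mid []
wrist lamp_face [{'uv': [496.6, 270.6], 'conf': 0.83}]
wrist filter_grip [{'uv': [315.5, 314.2], 'conf': 0.84}]
mid pred [316.58958868 268.30594839]
```

View pics/scene8.png

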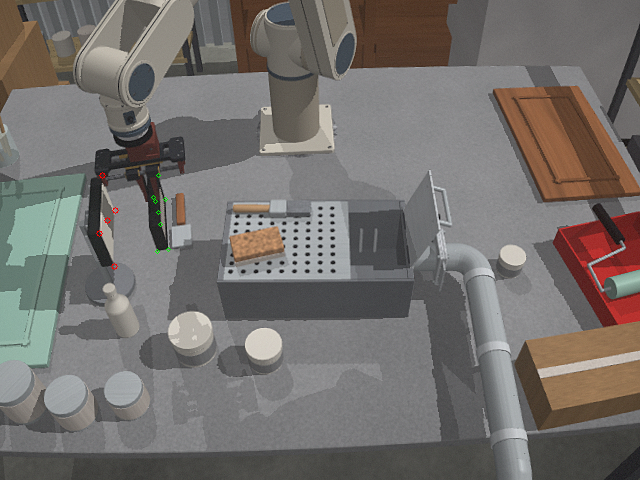

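View pics/top8.png

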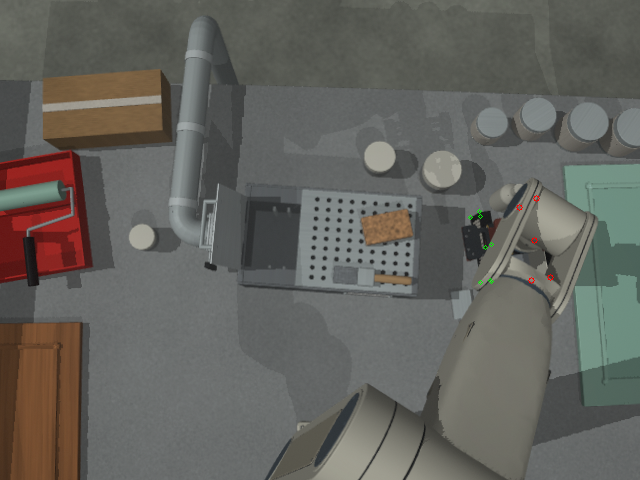

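View pics/wrist8.png

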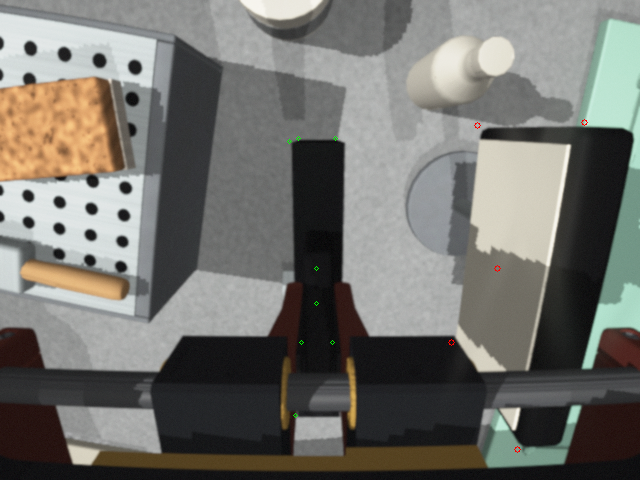

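send_rows(delta_pos=[[0,0,0],[0,0,0],[0,0,0],[0,0,0],[0,0,0],[0,0,0],[0,0,0],[0,0,0],[0,0,0],[0,0,0]], spin=[0,0,0,0,0,0,0,0,0,0])

```text
time: 31.03
tcp_pos: [0.5298, -0.3012, 0.2727]
ee_rot: [-180.0, 0.0, 9.3]
ft_force: [-0.1, -0.4, -3.9]
opening: 0.0118
```

Run:
```python
from workcell import *
s=get_state();print(s['time'],s['tcp_pos'],s['ft_force'],s['opening'],s['dq'])
print(job_done())
```

```text
31.0333 [ 0.52977496 -0.30121257  0.2726612 ] [-0.05203261 -0.35948249 -3.87717351] 0.011793052538782857 [-0.03771497 -0.01768649 -0.06434495 -0.05108073  0.03544352 -0.09023453]
the job is handed in; nothing more can be done
None
```

The job is handed in at 31 s of the 64 s allowed. The gate is shut, the flap is open, and the gripper is holding the cassette in front of the lamp.

- **Gate:** I gripped the post and pushed the blade shut. A later picture suggested it might have slipped back about 2.6 mm on release. I pushed it again with closed fingers. It took 30 N without moving, with the post where I calculated the shut position to be.
- **Flap:** I swung it by its bar to about 1.9 rad, and it stays open in the last pictures.
- **Cassette:** I drew it straight up out of its slot. It is held at 30 N with an 11.8 mm opening, about 3–4 N of weight on the wrist, and the arm nearly still.
- **Placing:** The cassette's middle should be about 110 mm in front of the lit face, centred to within a few millimetres. Its height is about 0.225 m, and it is square to the panel to about 1–2°. The networks' detections of the cassette and lamp face agree with the calculated positions to about 1–5 px in all three cameras.

Two checks disagreed slightly. The first lamp and box fits left errors of up to about 5 px. In the wrist picture the lit panel also looked a little smaller than modelled, though its centre matched to about 3 px.

No contact with the lamp was seen, and the tools, jars and bottle look unmoved in the pictures; I did not measure their positions.

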